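# Stack up a stained-glass tea-light lantern

### The job

Put the tea-light lantern together on the white tile, building it from the bottom up: the wooden base in the middle of the tile, the tea light in the base's brass ring, the large glass shade over it, the small glass shade on top of that, and last the cap, each fully down, upright and with its sides lined up with the part below. Leave the bead tub and the little flux bottle where they stand.

Things in the scene. Friction and masses are not known exactly. Their poses are not given: they have to be found in the camera images.
- tile: White square ceramic tile, 96 x 96 mm, 6 mm thick, fixed to the bench; the lantern is built on it. Origin: centre of its underside, on the bench; z up, x and y along its sides. It may lie anywhere among the lantern parts.
- base: Loose square wooden base of the lantern, 64 x 64 mm, 16 mm thick, with a brass ring standing in the middle of its top: outer diameter 48, inner diameter 42, 6 mm high (the wood is the floor of the ring). It stands upright on the bench. Origin: centre of its underside; z up, x and y along its sides. About 70 g.
- light: Loose round white LED tea light, 36 mm diameter, 24 mm high, with a 12 mm high pointed plastic flame (11 mm thick) on top; 36 mm in all. It stands upright. Origin: centre of its underside; z up. About 30 g.
- lower: Loose large square shade of orange glass in dark metal edging, 60 x 60 mm outside, 64 mm high, walls 3 mm (54 mm inside). Open at the bottom; closed on top by a flat brass plate flush with the rim, from whose middle a round tapered boss stands up, 5 mm high, 34 mm across at its foot and 30 mm at its top. It stands upright. Origin: centre of its lower rim; z up, x and y along its sides. About 160 g.
- upper: Loose small square shade of orange glass in dark metal edging, 46 x 46 mm outside, 40 mm high, walls 3 mm (40 mm inside), open at both ends. It stands upright. Origin: centre of its lower rim; z up, x and y along its sides. About 80 g.
- cap: Loose lantern cap: a square dark plate 52 x 52 mm, 4 mm thick, with a low brass pyramid above it and on top a dark round knob of 14 mm diameter to hold it by; under the plate a round tapered plug, 6 mm high, 28 mm across at its foot and 32 mm at the plate. It stands upright on its plug. Origin: centre of the plug's underside; above it the plate spans heights 6 to 10 mm, the pyramid 10 to 24 mm, the knob 30 to 46 mm. z up, x and y along the plate's sides. About 90 g.
- tub: Loose open clear plastic tub of glass beads, 56 x 50 mm, 34 mm high, standing among the parts; not to be disturbed. Origin: centre of its underside.
- flux: Loose small white plastic bottle with a black cap, 32 mm diameter, 70 mm high, standing among the parts; not to be disturbed. Origin: centre of its underside.
Mind the look-alikes: they are no part of the job. Leave any turquoise look-alike of the cap alone.

How it is judged:
On the way, in this order (a step that is already met when the one before it is completed fails the run):
1. the wooden base stands in the middle of the tile, squared up with it (horizontal distance between base and tile below 0.012 m and z of base in the frame of tile between 0.003 and 0.009 m and angle between base's own z axis and vertical below 0.06 rad and (angle between the x axis of base and the x axis of tile, either way round below 0.2 rad or angle between the x axis of base and the y axis of tile, either way round below 0.2 rad) and contact force between the fingers and base below 0.05 N), for 0.2 s.
2. the tea light stands inside the base's brass ring (horizontal distance between light and base below 0.006 m and z of light in the frame of base between 0.013 and 0.019 m and angle between light's own z axis and vertical below 0.06 rad and contact force between the fingers and light below 0.05 N), for 0.2 s.
3. the large shade stands flat on the base, over the ring and the light, squared up (horizontal distance between lower and base below 0.007 m and z of lower in the frame of base between 0.013 and 0.019 m and angle between lower's own z axis and vertical below 0.06 rad and (angle between the x axis of lower and the x axis of base, either way round below 0.2 rad or angle between the x axis of lower and the y axis of base, either way round below 0.2 rad) and contact force between the fingers and lower below 0.05 N), for 0.2 s.
4. the small shade stands flat on the large one, round its boss, squared up (horizontal distance between upper and lower below 0.007 m and z of upper in the frame of lower between 0.061 and 0.067 m and angle between upper's own z axis and vertical below 0.06 rad and (angle between the x axis of upper and the x axis of lower, either way round below 0.2 rad or angle between the x axis of upper and the y axis of lower, either way round below 0.2 rad) and contact force between the fingers and upper below 0.05 N), for 0.2 s.
5. the cap sits down on the small shade, its plug inside, squared up (horizontal distance between cap and upper below 0.008 m and z of cap in the frame of upper between 0.031 and 0.037 m and angle between cap's own z axis and vertical below 0.06 rad and (angle between the x axis of cap and the x axis of upper, either way round below 0.2 rad or angle between the x axis of cap and the y axis of upper, either way round below 0.2 rad) and contact force between the fingers and cap below 0.05 N), for 0.2 s.
At the end, for the whole second after the job is handed in: Released, still, upright to 0.06 rad. Base within 12 mm of the tile's middle; on the base the light within 6 mm and large shade within 7; small shade within 7 mm of the large one; cap within 8 mm of the small one. Seated heights to 3 mm; square parts parallel to the part below to 0.2 rad (horizontal distance between base and tile below 0.012 m and z of base in the frame of tile between 0.003 and 0.009 m and angle between each of base, light, lower, upper, cap's own z axis and vertical below 0.06 rad and (angle between the x axis of base and the x axis of tile, either way round below 0.2 rad or angle between the x axis of base and the y axis of tile, either way round below 0.2 rad) and linear speed of each of base, light, lower, upper, cap below 0.02 m/s and horizontal distance between light and base below 0.006 m and z of light in the frame of base between 0.013 and 0.019 m and horizontal distance between lower and base below 0.007 m and z of lower in the frame of base between 0.013 and 0.019 m and (angle between the x axis of lower and the x axis of base, either way round below 0.2 rad or angle between the x axis of lower and the y axis of base, either way round below 0.2 rad) and horizontal distance between upper and lower below 0.007 m and z of upper in the frame of lower between 0.061 and 0.067 m and (angle between the x axis of upper and the x axis of lower, either way round below 0.2 rad or angle between the x axis of upper and the y axis of lower, either way round below 0.2 rad) and horizontal distance between cap and upper below 0.008 m and z of cap in the frame of upper between 0.031 and 0.037 m and (angle between the x axis of cap and the x axis of upper, either way round below 0.2 rad or angle between the x axis of cap and the y axis of upper, either way round below 0.2 rad)); the robot touches nothing.
It fails at once if the bead tub is pushed more than 30 mm or knocked over (distance of tub from where it was at the start of the episode above 0.03 m or angle between tub's own z axis and vertical above 0.5 rad).
It fails at once if the flux bottle is pushed more than 30 mm or knocked over (distance of flux from where it was at the start of the episode above 0.03 m or angle between flux's own z axis and vertical above 0.5 rad).
It also fails if it takes over 136 s, if anything falls off the work surface, if the arm or the gripper's body presses on something with over 40 N, if the wrist force passes 120 N, or if a joint passes its speed limit or range.

### The arm

A 6-joint arm with a two-finger parallel gripper is mounted at the origin on the work surface. World frame = base frame: x ahead of the robot, y to its left, z up, the work surface at z = 0. Lengths are in m, angles in rad, forces in N, time in s.
With the tool pointing down it reaches from about 0.3 to 0.875 m from the base axis. Payload 6.4 kg.
Tool frame: the origin (TCP) lies at the very end of the fingers, on their centre line; the grasp point (between the pads) lies 19 mm behind it; z points along the fingers, y is the line along which they close (so a half turn about z gives the same grasp; the last joint's range is limited). The gripper opens to 85 mm and grips with 20 to 120 N. Pads are 22 mm wide; open, the fingers measure 114 mm over their backs; the gripper's body (76 mm by 85 mm) begins 54 mm behind the grasp point. The pads swing forward as they close: fully open they stand 13 mm farther back than shut.
Start: joints at [0.917, 0.181, 1.607, -0, 1.354, -0.206], TCP at [0.249, 0.518, 0.231] pointing down, gripper open.
Joint ranges: [-2.99, 2.99], [-0.89, 2.07], [0.3, 2.58], [-1.14, 4.28], [0, 2.63], [-3.12, 3.12]. Speed limits (rad/s): [2.57, 2.57, 3.01, 3.14, 3.14, 3.14].

### API

Orientations are given as a 3x3 rotation matrix whose columns are the frame's x, y, z axes.
In Python, from rig import bot, get_image, workorder gives the robot as it stands.
- The arm moves only by the tool move_arm, never from a script. Its argument "moves" is a list of rows, each a list of 7 numbers: the shift along the tool's x, y, z as a fraction of full scale, then the turn, a rotation vector about the tool's x, y, z as a fraction of full scale, then the closure, from 0 (fully open) to 1 (shut). A call has 1 to 8 rows; each row is the pose to reach, as a shift and turn from the pose commanded when the call began, along the tool's axes at that moment; what a row does not reach only later rows make up. Full scale, the value 1, is 300 mm for a shift and 120 degrees for a turn. A row lasts 1/12 s, in which the tool goes at most 41.7 mm and 7.16 degrees, less where a joint would pass 70% of its speed; a pose out of reach is approached as far as the arm can. A call with a number of a shift or a turn outside -1 to 1 is refused whole. A call with a gripper value outside its range is refused whole. The fingers move at their own pace and stop on an object; the grip force is fixed at half the most. Time passes only in rows, so rows that repeat a pose let the fingers close. It gives the time, the measured TCP pose, the force, the opening and the grip force at its end, in the units of the state.
- bot.observe(): the state, without advancing time (a new reading comes with each control period).
- get_image(name): name is "side" or "top"; returns a dict with "color" (420x560x3 uint8, red, green, blue), "mtx" (3x3 intrinsics, pixels), "k1" (the pictures are not rectified: a ray, as slopes to the right and down, at radius r is drawn at 1 + k1 r^2 times it, then the intrinsics apply), "T" (4x4, takes a point from camera to world coordinates). Camera axes: x right, y down, z forward; pixel columns grow to the right and rows downward; lengths in m; the calibration is good to about 2 mm. A picture is of the moment at which its call begins. There is no depth.
- workorder.job_done(): hands the job in; it is judged then, once.
The state is a dict: "t": time; "joints": joint angles; "qvel": joint speeds; "effort": joint torques, N m; "eef_pos": TCP position; "tool_rot": TCP orientation; "force": force on the tool from outside, world axes, zero at the start; "moment": the same for the moment, N m; "opening": opening from 0.0 (shut) to 1.0 (fully open); "grasp_force": force on a finger pad.
Only numpy, scipy, OpenCV 4.12 (cv2) and the standard library are available. Lean on these libraries where they do the work, as an engineer would, in place of code of your own. Each camera call takes 0.05 s, during which the arm holds its last target. There are 200 camera calls.

## Working session

There is one attempt and no reset: what is moved stays moved. The work goes in short steps, Python scripts to look and compute and a tool call to move; the robot and the scene stay as the last step left them, time stands still between calls to the robot, and variables do not carry over. Pictures are saved under pics/ and viewed, at most 14 in all, crops included, and the job is handed in when it is done.

Besides the shell and the picture viewer there is one more tool, called by a JSON object that holds its "op" and its "data". move_arm: Moves the arm, as the interface text tells. Shift numbers are shares of 300 mm and turn numbers shares of 120 degrees, none past 1 either way. Its arguments: {"type":"object","properties":{"moves":{"type":"array"}},"required":["moves"]}

```bash
mkdir -p pics; ls; python3 - <<'E'
from rig import bot,get_image
import cv2,numpy as np
for n in("top","side"):
    d=get_image(n); cv2.imwrite(f"pics/{n}0.png",d["color"][:,:,::-1]); print(n,d["mtx"].round(1).tolist(),d["k1"],d["T"].round(4).tolist())
s=bot.observe(); print(s["t"],s["eef_pos"],s["tool_rot"])
E
```

```text
pics
top [[386.2, 0.0, 280.3], [0.0, 386.2, 206.1], [0.0, 0.0, 1.0]] -0.080427509912721 [[0.0941, -0.9712, 0.2189, 0.4552], [-0.9955, -0.0905, 0.0265, 0.0467], [-0.006, -0.2205, -0.9754, 0.7], [0.0, 0.0, 0.0, 1.0]]
side [[415.6, 0.0, 278.5], [0.0, 415.6, 204.8], [0.0, 0.0, 1.0]] 0.013749437655096185 [[0.8932, -0.1989, 0.4032, 0.237], [-0.4492, -0.4303, 0.783, -0.6355], [0.0178, -0.8805, -0.4737, 0.4621], [0.0, 0.0, 0.0, 1.0]]
0.1 [0.24863757 0.51790931 0.23047866] [[-9.01402509e-01  4.32981061e-01 -9.57758768e-04]
 [ 4.32982006e-01  9.01401672e-01 -1.26802640e-03]
 [ 3.14293940e-04 -1.55769449e-03 -9.99998737e-01]]
```

View pics/top0.png

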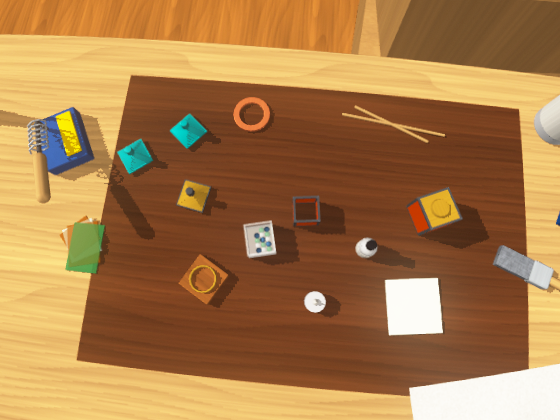

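View pics/side0.png

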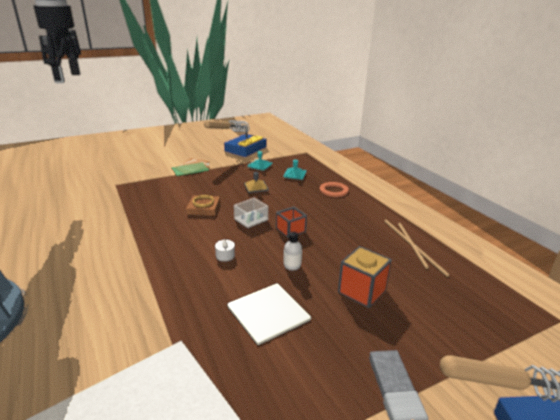

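Candidates in the top view:
- Base: (204,279).
- Light: (315,302).
- Lower shade: (436,209).
- Upper shade: (307,210).
- Cap: brass (194,195). The turquoise ones at (135,156) and (188,131) are look-alikes.
- Tile: (414,306). The big white sheet at bottom right is not it.
- Keep-outs: tub (260,239) and flux (368,247).

I'll check these in close crops.

```bash
python3 - <<'E'
import cv2
i=cv2.imread("pics/top0.png")
cv2.imwrite("pics/cl.png",cv2.resize(i[165:315,165:345],None,fx=4,fy=4,interpolation=cv2.INTER_CUBIC))
cv2.imwrite("pics/cr.png",cv2.resize(i[180:340,290:470],None,fx=3.75,fy=3.75,interpolation=cv2.INTER_CUBIC)) 
E
```

```text
(no output)
```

View pics/cl.png

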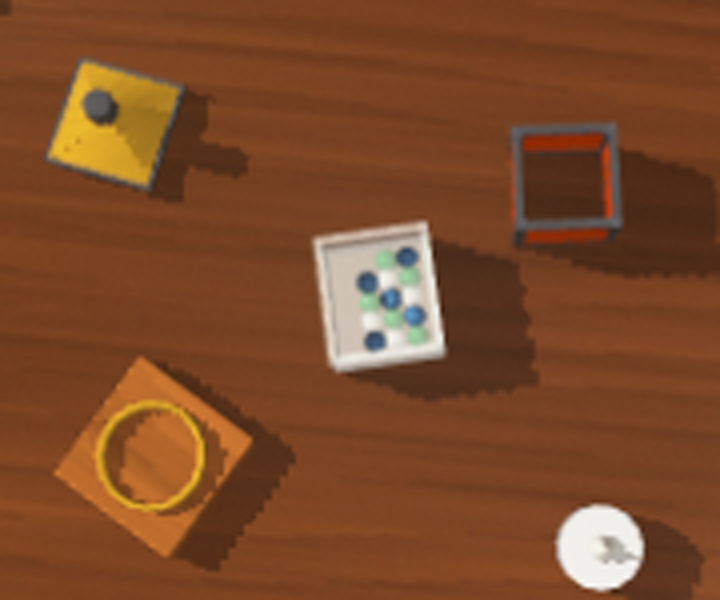

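View pics/cr.png

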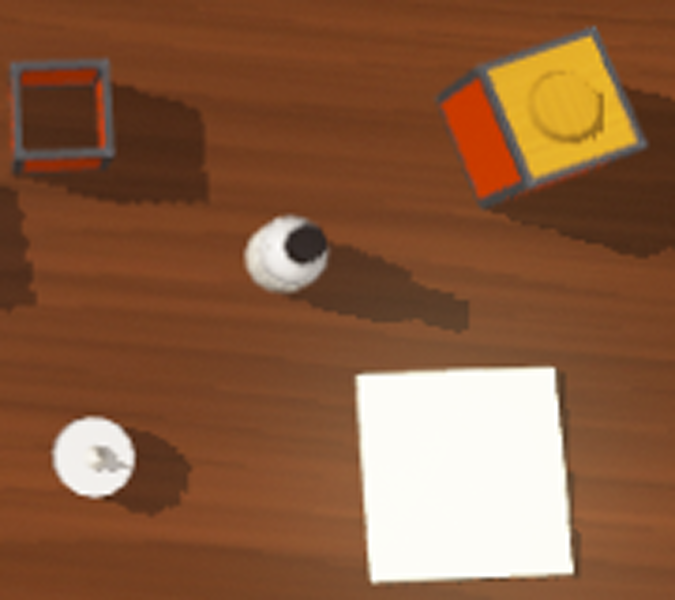

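The crops confirm it: the cap is the brass-topped part at (190,196), and all parts are clearly separated. Next I fit the poses from the corners read in the crops, then check by projecting into the side view.

```bash
cat > h.py <<'E'
import numpy as np,cv2
from scipy.optimize import least_squares
from rig import bot,get_image
def proj(P,d):
    T=d["T"];p=(np.atleast_2d(P)-T[:3,3])@T[:3,:3]
    return cv2.projectPoints(p,np.zeros(3),np.zeros(3),d["mtx"],np.array([d["k1"],0,0,0,0.]))[0][:,0]
def ray(uv,z,d):
    q=cv2.undistortPoints(np.array(uv,float).reshape(-1,1,2),d["mtx"],np.array([d["k1"],0,0,0,0.]))[:,0]
    v=np.c_[q,np.ones(len(q))]@d["T"][:3,:3].T;o=d["T"][:3,3]
    return o+v*((z-o[2])/v[:,2])[:,None]
def sq(px,w,z,d,h=None):
    """fit x,y,yaw of a rectangle w x h at height z to 4 corner pixels in order"""
    h=h or w;P=ray(px,z,d)[:,:2];c=P.mean(0);e=P[1]-P[0];a=np.arctan2(e[1],e[0])
    def C(p):
        # image order (clockwise seen in picture) is clockwise in world from above
        l=np.array([[-w/2,h/2],[w/2,h/2],[w/2,-h/2],[-w/2,-h/2]]);s,k=np.sin(p[2]),np.cos(p[2])
        return l@np.array([[k,s],[-s,k]])+p[:2]
    r=least_squares(lambda p:(C(p)-P).ravel(),[*c,a]);return r.x,np.abs(C(r.x)-P).max()*1000,C(r.x)
E
cat > fit.py <<'E'
from h import *
d=get_image("top");s=get_image("side")
L=lambda a:[(165+u/4-.4,165+v/4-.4) for u,v in a]
R=lambda a:[(290+u/3.75-.4,180+v/3.75-.4) for u,v in a]
S={"cap":(L([(83,59),(184,88),(150,190),(47,158)]),.052,.010),
"base":(L([(141,357),(252,438),(168,557),(54,472)]),.064,.016),
"upper":(L([(512,127),(616,124),(622,226),(516,232)]),.046,.040),
"lower":(R([(483,68),(596,28),(646,145),(525,186)]),.060,.064),
"tile":(R([(357,375),(555,367),(574,575),(371,582)]),.096,.006),
"tub":(L([(315,238),(427,223),(444,355),(336,370)]),.050,.034,.056)}
img=s["color"][:,:,::-1].copy()
for n,a in S.items():
    p,e,c=sq(a[0],a[1],a[2],d,*a[3:]);print(n,p[:2].round(4),np.degrees(p[2]).round(1),"res mm",e.round(1))
    q=proj(np.c_[c,np.full(4,a[2])],s);cv2.polylines(img,[np.round(q*16).astype(int)],True,(0,255,0),1,shift=4)
for n,px,z in(("ring",L([(151,456)]),.022),("light",L([(600,547)]),.024),("boss",R([(566,106)]),.069),("flux",R([(306,243)]),.070)):
    P=ray(px,z,d);print(n,P.round(4));q=proj(P,s)[0];cv2.circle(img,tuple(np.round(q).astype(int)),1,(255,0,0),-1)
cv2.imwrite("pics/s1.png",cv2.resize(img[160:350,180:400],None,fx=3.2,fy=3.1,interpolation=cv2.INTER_CUBIC))
E
python3 fit.py
```

```text
cap [0.6154 0.2274] -101.1 res mm 1.2
base [0.4666 0.1881] -119.6 res mm 1.4
upper [0.6027 0.019 ] -82.5 res mm 0.6
lower [ 0.6201 -0.2071] -67.0 res mm 2.1
tile [ 0.4532 -0.1854] -83.4 res mm 0.5
tub [0.5438 0.095 ] -76.2 res mm 1.9
ring [[0.4662 0.1879 0.022 ]]
light [[ 0.4464 -0.0089  0.024 ]]
boss [[ 0.619  -0.2065  0.069 ]]
flux [[ 0.5463 -0.0908  0.07  ]]
```

View pics/s1.png

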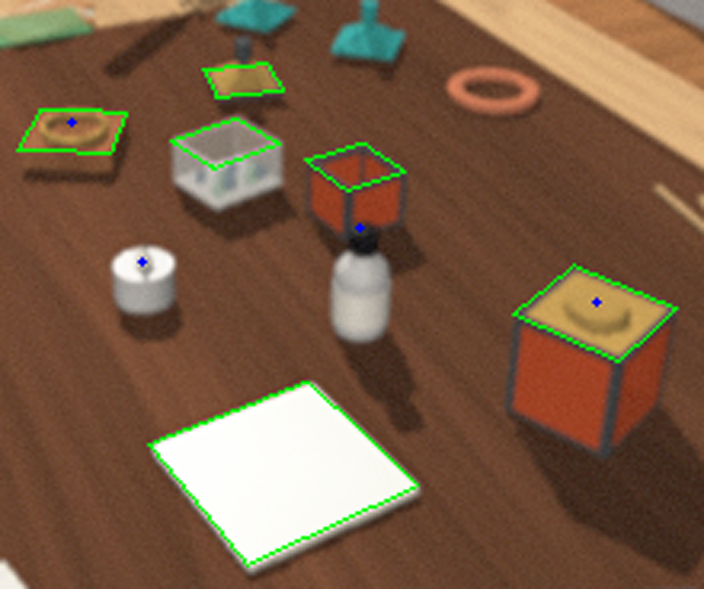

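The projected outlines match the side view to within about 2 mm. Now the move planner.

```bash
cat > plan.py <<'E'
import sys,numpy as np
from scipy.spatial.transform import Rotation as Ro
from rig import bot
# args: waypoints x,y,z(mm),yaw(deg) of tool y -> fractions from the present pose
s=bot.observe();p,R=s["eef_pos"],s["tool_rot"]
print("t",round(s["t"],2),"tcp",(p*1000).round(1),"yaw",np.degrees(np.arctan2(R[1,1],R[0,1])).round(1),"q6",s["joints"][5].round(2),"op",round(float(s["opening"]),2))
for w in sys.argv[1:]:
    x,y,z,a=map(float,w.split(","));a=np.radians(a)
    Y=np.array([np.cos(a),np.sin(a),0]);Z=np.array([0,0,-1.]);T=np.c_[np.cross(Y,Z),Y,Z]
    print(w,(R.T@(np.array([x,y,z])/1000-p)/.3).round(4),(Ro.from_matrix(R.T@T).as_rotvec()/np.radians(120)).round(4))
E
python3 plan.py 350,350,200,60.4 467,188,120,60.4
```

```text
t 0.2 tcp [248.7 518.  230.7] yaw 64.3 q6 -0.21 op 1.0
350,350,200,60.4 [-0.5468 -0.3587  0.1026] [-0.0005 -0.0001  0.0329]
467,188,120,60.4 [-1.1322 -0.6763  0.3695] [-0.0005 -0.0001  0.0329]
```

{"op": "move_arm", "data": {"moves": [[-0.547,-0.359,0.103,0,0,0.033,0],[-0.547,-0.359,0.103,0,0,0.033,0],[-0.547,-0.359,0.103,0,0,0.033,0],[-0.547,-0.359,0.103,0,0,0.033,0],[-0.547,-0.359,0.103,0,0,0.033,0],[-0.547,-0.359,0.103,0,0,0.033,0],[-0.547,-0.359,0.103,0,0,0.033,0]]}}

```text
t: 0.78
eef_pos: [0.3509, 0.3488, 0.2001]
tool_rot: [[-0.867, 0.497, -0.001], [0.497, 0.867, -0.0], [0.0, -0.001, -1.0]]
force: [-0.5, -0.3, 1.0]
opening: 0.997
grasp_force: 0.0
```

```bash
python3 plan.py 467,188,70,60.4 467,188,1,60.4
```

```text
t 0.78 tcp [350.9 348.8 200.1] yaw 60.2 q6 -0.51 op 1.0
467,188,70,60.4 [-0.6025 -0.2723  0.4335] [-0.0003 -0.0002 -0.0019]
467,188,1,60.4 [-0.6026 -0.2722  0.6635] [-0.0003 -0.0002 -0.0019]
```

{"op": "move_arm", "data": {"moves": [[-0.602,-0.272,0.433,0,0,-0.002,0],[-0.602,-0.272,0.433,0,0,-0.002,0],[-0.602,-0.272,0.433,0,0,-0.002,0],[-0.602,-0.272,0.433,0,0,-0.002,0],[-0.602,-0.272,0.433,0,0,-0.002,0],[-0.602,-0.272,0.433,0,0,-0.002,0],[-0.602,-0.272,0.433,0,0,-0.002,0],[-0.602,-0.272,0.433,0,0,-0.002,0]]}}

```text
t: 1.45
eef_pos: [0.4666, 0.1901, 0.0696]
tool_rot: [[-0.871, 0.492, -0.002], [0.492, 0.871, 0.0], [0.002, -0.001, -1.0]]
force: [-0.0, 0.4, 0.2]
opening: 0.999
grasp_force: 0.0
```

```bash
python3 plan.py 467,188,1,60.4
```

```text
t 1.45 tcp [466.6 190.1  69.6] yaw 60.5 q6 -0.91 op 1.0
467,188,1,60.4 [-0.005  -0.0053  0.2288] [-0.0005 -0.001   0.0012]
```

{"op": "move_arm", "data": {"moves": [[0,0,0.12,0,0,0,0],[0,0,0.228,0,0,0,0],[0,0,0.228,0,0,0,0],[0,0,0.228,0,0,0,0],[0,0,0.228,0,0,0,0],[0,0,0.228,0,0,0,0]]}}

```text
t: 1.95
eef_pos: [0.4687, 0.1911, 0.0046]
tool_rot: [[-0.872, 0.489, 0.004], [0.489, 0.872, 0.001], [-0.003, 0.003, -1.0]]
force: [0.0, 0.2, 0.5]
opening: 1.003
grasp_force: 0.0
```

```bash
python3 plan.py 467,188,1,60.4; python3 - <<'E'
from h import *
d=get_image("side");cv2.imwrite("pics/g1.png",cv2.resize(d["color"][130:270,150:330,::-1],None,fx=4,fy=4))
E
```

```text
t 1.95 tcp [468.7 191.1   4.6] yaw 60.7 q6 -0.91 op 1.0
467,188,1,60.4 [-0.     -0.0119  0.0121] [0.0013 0.0016 0.0024]
```

View pics/g1.png

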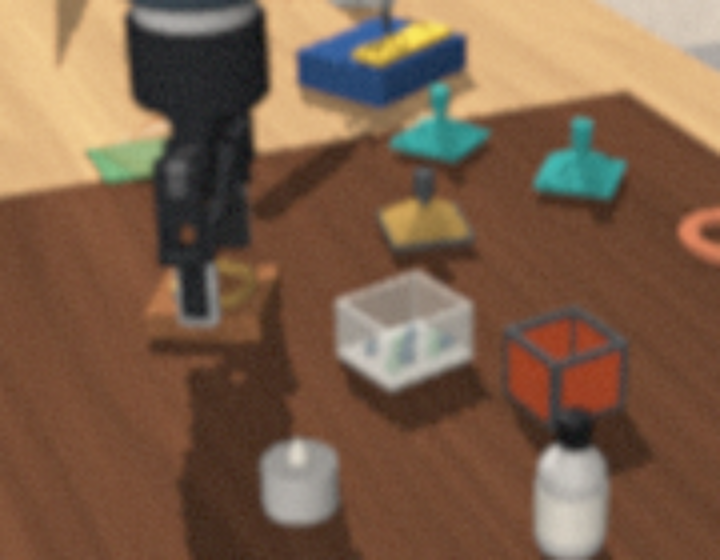

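The fingers straddle the base, with the near finger in front of the wood at crop pixel (197,300). I'm closing.

{"op": "move_arm", "data": {"moves": [[0,-0.005,0.005,0,0,0,1],[0,-0.005,0.005,0,0,0,1],[0,-0.005,0.005,0,0,0,1],[0,-0.005,0.005,0,0,0,1],[0,-0.005,0.005,0,0,0,1],[0,-0.005,0.005,0,0,0,1],[0,-0.005,0.005,0,0,0,1],[0,-0.005,0.005,0,0,0,1]]}}

```text
t: 2.67
eef_pos: [0.467, 0.1888, 0.0022]
tool_rot: [[-0.871, 0.491, 0.002], [0.491, 0.871, 0.0], [-0.001, 0.001, -1.0]]
force: [-3.6, 0.7, 9.9]
opening: 0.728
grasp_force: 64.6
```

```bash
python3 plan.py 467,188,120,60.4
```

```text
t 2.67 tcp [467.  188.8   2.2] yaw 60.6 q6 -0.91 op 0.73
467,188,120,60.4 [-0.0017 -0.0021 -0.3926] [0.0005 0.0006 0.0018]
```

{"op": "move_arm", "data": {"moves": [[0,0,-0.1,0,0,0,1],[0,0,-0.2,0,0,0,1],[0,0,-0.3,0,0,0,1],[0,0,-0.4,0,0,0,1],[0,0,-0.4,0,0,0,1],[0,0,-0.4,0,0,0,1]]}}

```text
t: 3.17
eef_pos: [0.4678, 0.1888, 0.1228]
tool_rot: [[-0.871, 0.491, 0.005], [0.491, 0.871, 0.001], [-0.004, 0.003, -1.0]]
force: [-0.4, 0.7, -1.8]
opening: 0.728
grasp_force: 67.1
```

```bash
python3 plan.py 450,0,120,78 453.2,-185.4,120,96.6
```

```text
t 3.17 tcp [467.8 188.8 122.8] yaw 60.6 q6 -0.91 op 0.73
450,0,120,78 [-0.2572 -0.5776  0.0087] [ 0.0012  0.0021 -0.1449]
453.2,-185.4,120,96.6 [-0.5698 -1.1108  0.0083] [ 0.0008  0.0023 -0.2999]
```

{"op": "move_arm", "data": {"moves": [[-0.257,-0.578,0,0,0,-0.145,1],[-0.257,-0.578,0,0,0,-0.145,1],[-0.257,-0.578,0,0,0,-0.145,1],[-0.257,-0.578,0,0,0,-0.145,1],[-0.4,-0.84,0,0,0,-0.22,1],[-0.4,-0.84,0,0,0,-0.22,1],[-0.4,-0.84,0,0,0,-0.22,1],[-0.4,-0.84,0,0,0,-0.22,1]]}}

```text
t: 3.83
eef_pos: [0.4463, -0.0953, 0.1197]
tool_rot: [[-0.998, 0.057, -0.001], [0.057, 0.998, -0.002], [0.001, -0.002, -1.0]]
force: [0.5, -0.2, -0.6]
opening: 0.728
grasp_force: 67.0
```

```bash
python3 plan.py 453.2,-185.4,60,96.6 453.2,-185.4,30,96.6
```

```text
t 3.83 tcp [446.3 -95.3 119.7] yaw 86.7 q6 -1.98 op 0.73
453.2,-185.4,60,96.6 [-0.0404 -0.2983  0.1994] [-0.0008 -0.0005 -0.0822]
453.2,-185.4,30,96.6 [-0.0405 -0.2981  0.2994] [-0.0008 -0.0005 -0.0822]
```

{"op": "move_arm", "data": {"moves": [[-0.04,-0.298,0.1,0,0,-0.082,1],[-0.04,-0.298,0.1,0,0,-0.082,1],[-0.04,-0.298,0.1,0,0,-0.082,1],[-0.04,-0.298,0.2,0,0,-0.082,1],[-0.04,-0.298,0.3,0,0,-0.082,1],[-0.04,-0.298,0.3,0,0,-0.082,1],[-0.04,-0.298,0.3,0,0,-0.082,1],[-0.04,-0.298,0.3,0,0,-0.082,1]]}}

```text
t: 4.5
eef_pos: [0.4546, -0.1792, 0.031]
tool_rot: [[-0.993, -0.12, -0.0], [-0.12, 0.993, 0.0], [0.0, 0.0, -1.0]]
force: [1.1, 0.3, -1.3]
opening: 0.723
grasp_force: 67.0
```

```bash
python3 plan.py 453.2,-185.4,9,96.6
```

```text
t 4.5 tcp [ 454.6 -179.2   31. ] yaw 96.9 q6 -2.31 op 0.72
453.2,-185.4,9,96.6 [ 0.007  -0.0199  0.0734] [ 0.0002 -0.0002  0.0023]
```

{"op": "move_arm", "data": {"moves": [[0.006,-0.02,0,0,0,0,1],[0.006,-0.02,0.03,0,0,0,1],[0.006,-0.02,0.05,0,0,0,1],[0.006,-0.02,0.06,0,0,0,1],[0.006,-0.02,0.068,0,0,0,1],[0.006,-0.02,0.074,0,0,0,1],[0.006,-0.02,0.074,0,0,0,1]]}}

```text
t: 5.08
eef_pos: [0.4534, -0.1858, 0.0084]
tool_rot: [[-0.993, -0.12, -0.0], [-0.12, 0.993, 0.0], [0.0, 0.0, -1.0]]
force: [-0.3, 0.4, -0.2]
opening: 0.724
grasp_force: 67.0
```

```bash
python3 plan.py 453.2,-185.4,9,96.6;sleep 0; python3 plan.py 453.2,-185.4,9,96.6
```

```text
t 5.08 tcp [ 453.4 -185.8    8.4] yaw 96.9 q6 -2.32 op 0.72
453.2,-185.4,9,96.6 [ 0.0005  0.0012 -0.0021] [ 0.0001 -0.0001  0.0022]
t 5.08 tcp [ 453.4 -185.8    8.4] yaw 96.9 q6 -2.32 op 0.72
453.2,-185.4,9,96.6 [ 0.0005  0.0012 -0.0021] [ 0.0001 -0.0001  0.0022]
```

{"op": "move_arm", "data": {"moves": [[0,0,0.006,0,0,0,1],[0,0,0.006,0,0,0,1],[0,0,0.006,0,0,0,0],[0,0,0.006,0,0,0,0],[0,0,0.006,0,0,0,0],[0,0,-0.1,0,0,0,0],[0,0,-0.2,0,0,0,0],[0,0,-0.3,0,0,0,0]]}}

```text
t: 5.75
eef_pos: [0.4528, -0.1854, 0.0987]
tool_rot: [[-0.993, -0.119, -0.002], [-0.119, 0.993, 0.001], [0.002, 0.001, -1.0]]
force: [1.9, -0.7, 0.7]
opening: 0.999
grasp_force: 0.0
```

```bash
python3 plan.py 446.4,-8.9,110,90 446.4,-8.9,60,90
```

```text
t 5.75 tcp [ 452.8 -185.4   98.7] yaw 96.9 q6 -2.32 op 1.0
446.4,-8.9,110,90 [-0.0491  0.5867 -0.0369] [ 0.0007 -0.0008  0.0572]
446.4,-8.9,60,90 [-0.0494  0.5864  0.1298] [ 0.0007 -0.0008  0.0572]
```

{"op": "move_arm", "data": {"moves": [[-0.049,0.587,-0.037,0,0,0.057,0],[-0.049,0.587,-0.037,0,0,0.057,0],[-0.049,0.587,-0.037,0,0,0.057,0],[-0.049,0.587,-0.037,0,0,0.057,0],[-0.049,0.587,0.05,0,0,0.057,0],[-0.049,0.587,0.13,0,0,0.057,0],[-0.049,0.587,0.13,0,0,0.057,0],[-0.049,0.587,0.13,0,0,0.057,0]]}}

```text
t: 6.42
eef_pos: [0.4457, -0.0088, 0.0585]
tool_rot: [[-1.0, -0.001, -0.003], [-0.001, 1.0, 0.001], [0.003, 0.001, -1.0]]
force: [0.9, -0.2, 0.9]
opening: 0.995
grasp_force: 0.0
```

```bash
python3 plan.py 446.4,-8.9,11,90; cat > topfit.py <<'E'
from h import *
import sys
d=get_image("top");n,x0,y0,x1,y1,f=sys.argv[1:];x0,y0,x1,y1=map(int,(x0,y0,x1,y1));f=float(f)
cv2.imwrite(f"pics/{n}.png",cv2.resize(d["color"][y0:y1,x0:x1,::-1],None,fx=f,fy=f,interpolation=cv2.INTER_CUBIC))
E
python3 topfit.py t2 365 255 465 350 6
```

```text
t 6.42 tcp [445.7  -8.8  58.5] yaw 90.1 q6 -1.86 op 1.0
446.4,-8.9,11,90 [-0.0028 -0.0006  0.1584] [ 0.0004 -0.0016  0.0005]
```

View pics/t2.png

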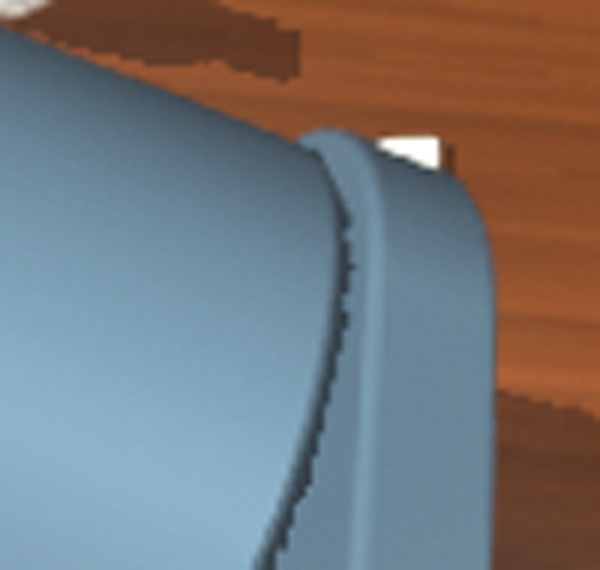

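The arm hides the tile from the top camera here, so I'll check the base from the side view later. For now I'm grasping the light.

{"op": "move_arm", "data": {"moves": [[-0.002,0,0.1,0,0,0,0.2],[-0.002,0,0.158,0,0,0,0.2],[-0.002,0,0.158,0,0,0,0.3],[-0.002,0,0.158,0,0,0,1],[-0.002,0,0.158,0,0,0,1],[-0.002,0,0.158,0,0,0,1],[-0.002,0,0.158,0,0,0,1],[-0.002,0,0.158,0,0,0,1]]}}

```text
t: 7.13
eef_pos: [0.4491, -0.0101, 0.014]
tool_rot: [[-1.0, -0.0, 0.003], [-0.0, 1.0, -0.001], [-0.003, -0.001, -1.0]]
force: [-1.5, -1.5, 6.7]
opening: 0.391
grasp_force: 59.3
```

```bash
python3 plan.py 446.4,-8.9,110,96.6; python3 - <<'E'
from h import *
d=get_image("side");cv2.imwrite("pics/s2.png",cv2.resize(d["color"][190:350,180:340,::-1],None,fx=3.7,fy=3.7,interpolation=cv2.INTER_CUBIC))
E
```

```text
t 7.13 tcp [449.1 -10.1  14. ] yaw 90.0 q6 -1.86 op 0.39
446.4,-8.9,110,96.6 [ 0.0081  0.0034 -0.32  ] [-0.0007  0.0014 -0.0549]
```

View pics/s2.png

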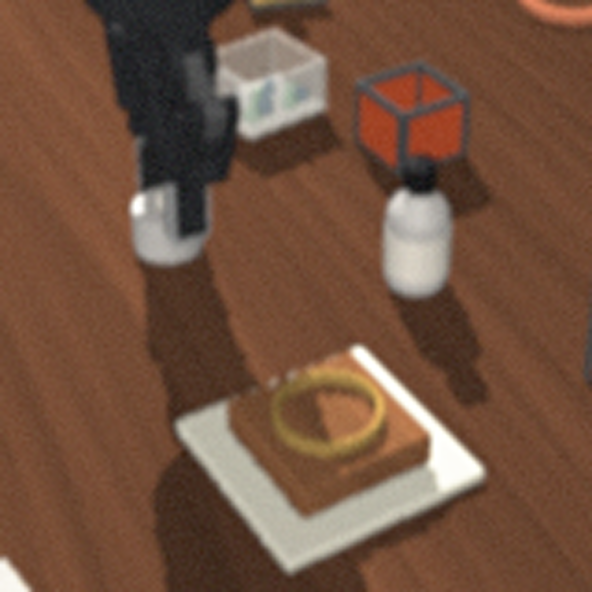

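```bash
python3 - <<'E'
from h import *
d=get_image("side")
f=lambda a:[(180+u/3.7-.4,190+v/3.7-.4) for u,v in a]
print("ring",ray(f([(329,412)]),.0275,d).round(4))
print("tile",ray(f([(358,346),(485,469),(291,570),(176,428)]),.006,d).mean(0).round(4))
print("base near corner",ray(f([(313,482)]),.022,d).round(4),ray(f([(430,436)]),.022,d).round(4),ray(f([(229,403)]),.022,d).round(4))
print("light bottom centre",ray(f([(170,246)]),.003,d).round(4))
E
```

```text
ring [[ 0.4523 -0.1903  0.0275]]
tile [ 0.4529 -0.1883  0.006 ]
base near corner [[ 0.4316 -0.219   0.022 ]] [[ 0.4865 -0.2159  0.022 ]] [[ 0.4192 -0.1613  0.022 ]]
light bottom centre [[ 0.445  -0.0174  0.003 ]]
```

{"op": "move_arm", "data": {"moves": [[0,0,-0.1,0,0,0,1],[0,0,-0.2,0,0,0,1],[0,0,-0.3,0,0,0,1],[-0.02,-0.2,-0.3,0,0,0,1],[-0.02,-0.4,-0.3,0,0,0,1],[-0.02,-0.585,-0.3,0,0,0,1],[-0.02,-0.585,-0.3,0,0,0,1],[-0.02,-0.585,-0.3,0,0,0,1]]}}

```text
t: 7.9
eef_pos: [0.455, -0.1912, 0.1045]
tool_rot: [[-1.0, 0.003, 0.004], [0.003, 1.0, -0.005], [-0.004, -0.005, -1.0]]
force: [0.5, 0.1, -0.3]
opening: 0.385
grasp_force: 59.8
```

```bash
python3 plan.py 455.4,-186.3,62,90
```

```text
t 7.9 tcp [ 455.  -191.2  104.5] yaw 89.8 q6 -2.2 op 0.38
455.4,-186.3,62,90 [-0.0008  0.0171  0.1415] [-0.0024  0.0021 -0.0016]
```

{"op": "move_arm", "data": {"moves": [[0,0.008,0.14,0,0,0,1],[0,0.008,0.14,0,0,0,1],[0,0.008,0.14,0,0,0,1],[0,0.008,0.14,0,0,0,1],[0,0.008,0.14,0,0,0,1],[0,0.008,0.14,0,0,0,1]]}}

```text
t: 8.4
eef_pos: [0.455, -0.1826, 0.062]
tool_rot: [[-1.0, -0.002, 0.003], [-0.002, 1.0, -0.002], [-0.003, -0.002, -1.0]]
force: [0.9, -0.8, 0.6]
opening: 0.386
grasp_force: 59.9
```

```bash
python3 plan.py 455.4,-186.3,38,90; python3 - <<'E'
from h import *
d=get_image("side");cv2.imwrite("pics/s3.png",cv2.resize(d["color"][230:350,210:330,::-1],None,fx=5,fy=5,interpolation=cv2.INTER_CUBIC))
E
```

```text
t 8.4 tcp [ 455.  -182.6   62. ] yaw 90.1 q6 -2.2 op 0.39
455.4,-186.3,38,90 [-0.0012 -0.0121  0.0801] [-0.001   0.0014  0.0007]
```

View pics/s3.png

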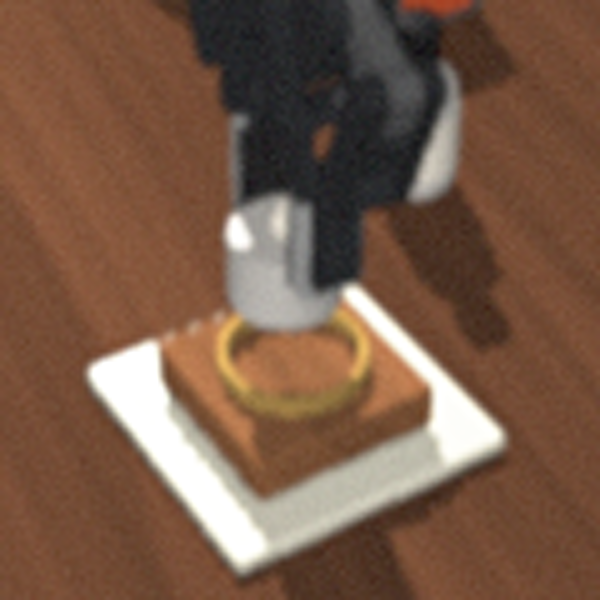

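```bash
python3 - <<'E'
from h import *
d=get_image("side")
a=np.linspace(0,6.283,90)
def circ(x,y,z,r):
    q=proj(np.c_[x+r*np.cos(a),y+r*np.sin(a),np.full(90,z)],d);q=(q-[210,230]+.4)*5;return q[:,0].min().round(),q[:,0].max().round(),q[:,1].min().round(),q[:,1].max().round()
print("ring top",circ(.4523,-.1903,.028,.024))
for x,y in((.4525,-.1826),(.4525,-.1856),(.4505,-.1856)):print("light",x,y,circ(x,y,.048,.018))
E
```

```text
ring top (np.float64(217.0), np.float64(372.0), np.float64(304.0), np.float64(410.0))
light 0.4525 -0.1826 (np.float64(226.0), np.float64(343.0), np.float64(252.0), np.float64(329.0))
light 0.4525 -0.1856 (np.float64(230.0), np.float64(348.0), np.float64(258.0), np.float64(335.0))
light 0.4505 -0.1856 (np.float64(224.0), np.float64(342.0), np.float64(260.0), np.float64(337.0))
```

{"op": "move_arm", "data": {"moves": [[-0.001,-0.016,0.04,0,0,0,1],[-0.001,-0.016,0.04,0,0,0,1],[-0.001,-0.016,0.04,0,0,0,1],[-0.001,-0.016,0.04,0,0,0,1],[-0.001,-0.016,0.04,0,0,0,1],[-0.001,-0.016,0.04,0,0,0,1]]}}

```text
t: 9.0
eef_pos: [0.4541, -0.1872, 0.0484]
tool_rot: [[-1.0, -0.001, 0.0], [-0.001, 1.0, -0.0], [-0.0, -0.0, -1.0]]
force: [0.1, -0.6, -0.4]
opening: 0.391
grasp_force: 59.9
```

```bash
python3 plan.py 455.3,-187.3,38,90
```

```text
t 9.0 tcp [ 454.1 -187.2   48.4] yaw 90.0 q6 -2.2 op 0.39
455.3,-187.3,38,90 [-0.0039 -0.0005  0.0347] [-0.0002  0.0002  0.0003]
```

{"op": "move_arm", "data": {"moves": [[-0.002,0,0.01,0,0,0,1],[-0.002,0,0.02,0,0,0,1],[-0.002,0,0.03,0,0,0,1],[-0.002,0,0.036,0,0,0,1],[-0.002,0,0.036,0,0,0,1],[-0.002,0,0.036,0,0,0,1]]}}

```text
t: 9.5
eef_pos: [0.4543, -0.187, 0.0369]
tool_rot: [[-1.0, -0.0, -0.0], [-0.0, 1.0, 0.0], [0.0, 0.0, -1.0]]
force: [-0.1, -0.1, 0.3]
opening: 0.386
grasp_force: 59.9
```

```bash
python3 plan.py 455.3,-187.3,36,90
```

```text
t 9.5 tcp [ 454.3 -187.    36.9] yaw 90.0 q6 -2.2 op 0.39
455.3,-187.3,36,90 [-0.0032 -0.0009  0.003 ] [ 0.0002 -0.0002  0.0002]
```

{"op": "move_arm", "data": {"moves": [[0,0,0.003,0,0,0,1],[0,0,0.003,0,0,0,0],[0,0,0.003,0,0,0,0],[0,0,0.003,0,0,0,0],[0,0,0.003,0,0,0,0],[0,0,-0.13,0,0,0,0],[0,0,-0.26,0,0,0,0],[0,0,-0.36,0,0,0,0]]}}

```text
t: 10.17
eef_pos: [0.4547, -0.1873, 0.1472]
tool_rot: [[-1.0, -0.0, 0.0], [-0.0, 1.0, -0.0], [-0.0, -0.0, -1.0]]
force: [0.8, -0.4, 1.7]
opening: 1.004
grasp_force: 0.0
```

```bash
python3 plan.py 620,-207,145,113 620,-207,100,113
```

```text
t 10.17 tcp [ 454.7 -187.3  147.2] yaw 90.0 q6 -2.2 op 1.0
620,-207,145,113 [-0.5508 -0.0659  0.0077] [-0.0002  0.0002 -0.1915]
620,-207,100,113 [-0.5507 -0.0659  0.1577] [-0.0002  0.0002 -0.1915]
```

{"op": "move_arm", "data": {"moves": [[-0.551,-0.066,0,0,0,-0.191,0],[-0.551,-0.066,0,0,0,-0.191,0],[-0.551,-0.066,0,0,0,-0.191,0],[-0.551,-0.066,0,0,0,-0.191,0],[-0.551,-0.066,0.08,0,0,-0.191,0],[-0.551,-0.066,0.15,0,0,-0.191,0],[-0.551,-0.066,0.15,0,0,-0.191,0],[-0.551,-0.066,0.15,0,0,-0.191,0]]}}

```text
t: 10.83
eef_pos: [0.6185, -0.2061, 0.0985]
tool_rot: [[-0.921, -0.39, -0.004], [-0.39, 0.921, 0.002], [0.003, 0.003, -1.0]]
force: [0.3, 0.9, 0.5]
opening: 0.996
grasp_force: 0.0
```

```bash
python3 plan.py 620,-207,28,113; python3 topfit.py t3 365 255 465 355 6
```

```text
t 10.83 tcp [ 618.5 -206.1   98.5] yaw 112.9 q6 -2.47 op 1.0
620,-207,28,113 [-0.0042 -0.0056  0.2349] [ 0.0016 -0.0013 -0.0004]
```

View pics/t3.png

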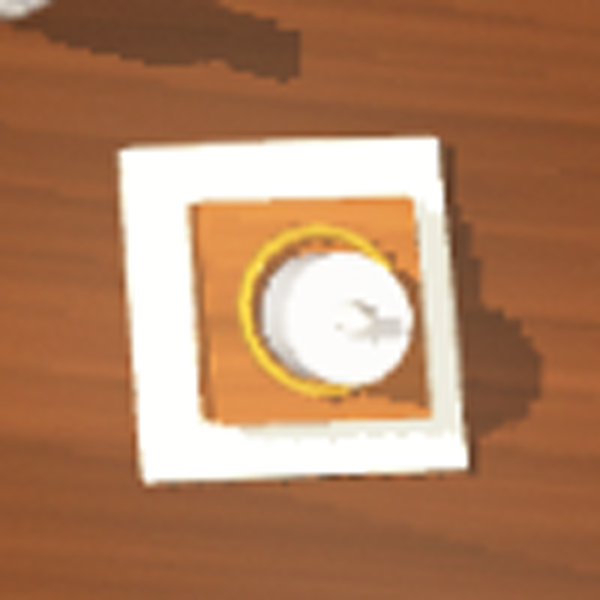

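```bash
python3 - <<'E'
from h import *
d=get_image("top")
f=lambda a:[(365+u/6-.4,255+v/6-.4) for u,v in a]
for n,c,w,z in(("tile",[(119,148),(438,137),(468,468),(146,483)],.096,.006),("base",[(197,204),(414,198),(432,416),(212,420)],.064,.022)):
    p,e,_=sq(f(c),w,z,d);print(n,(p[:2]*1000).round(1),np.degrees(p[2]).round(1),e.round(1))
print("ring",ray(f([(325,310)]),.028,d).round(4),"light",ray(f([(336,319)]),.046,d).round(4))
E
```

```text
tile [ 453.3 -185.3] -83.1 0.5
base [ 453.5 -185.9] -83.9 1.8
ring [[ 0.4534 -0.187   0.028 ]] light [[ 0.4513 -0.1839  0.046 ]]
```

The base is square on the tile, about 1 mm off centre, and the light is inside the ring. Next is the large shade.

{"op": "move_arm", "data": {"moves": [[-0.003,-0.003,0.1,0,0,0,0],[-0.003,-0.003,0.2,0,0,0,0],[-0.003,-0.003,0.235,0,0,0,0],[-0.003,-0.003,0.235,0,0,0,0],[-0.003,-0.003,0.235,0,0,0,1],[-0.003,-0.003,0.235,0,0,0,1],[-0.003,-0.003,0.235,0,0,0,1],[-0.003,-0.003,0.235,0,0,0,1]]}}

```text
t: 11.6
eef_pos: [0.6229, -0.2083, 0.0327]
tool_rot: [[-0.921, -0.39, 0.004], [-0.39, 0.921, -0.002], [-0.003, -0.004, -1.0]]
force: [0.5, -0.5, 6.2]
opening: 0.691
grasp_force: 66.3
```

{"op": "move_arm", "data": {"moves": [[0,0,0,0,0,0,1],[0,0,0,0,0,0,1],[0,0,0,0,0,0,1]]}}

```text
t: 11.85
eef_pos: [0.6229, -0.2083, 0.0327]
tool_rot: [[-0.921, -0.39, 0.004], [-0.39, 0.921, -0.002], [-0.003, -0.004, -1.0]]
force: [0.1, 0.3, 7.1]
opening: 0.691
grasp_force: 66.3
```

```bash
python3 plan.py 620,-207,128,113 453.5,-186.2,128,96.4
```

```text
t 11.85 tcp [ 622.9 -208.3   32.7] yaw 112.9 q6 -2.47 op 0.69
620,-207,128,113 [ 0.0064  0.0066 -0.3178] [-0.0017  0.0014 -0.0004]
453.5,-186.2,128,96.4 [ 0.4904  0.2869 -0.3203] [-0.0015  0.0017  0.1379]
```

{"op": "move_arm", "data": {"moves": [[0,0,-0.1,0,0,0,1],[0,0,-0.2,0,0,0,1],[0,0,-0.32,0,0,0,1],[0.12,0.07,-0.32,0,0,0.035,1],[0.24,0.14,-0.32,0,0,0.07,1],[0.36,0.21,-0.32,0,0,0.105,1],[0.48,0.287,-0.32,0,0,0.138,1],[0.48,0.287,-0.32,0,0,0.138,1]]}}

```text
t: 12.52
eef_pos: [0.4459, -0.1796, 0.1228]
tool_rot: [[-0.994, -0.107, -0.01], [-0.107, 0.994, 0.006], [0.009, 0.007, -1.0]]
force: [-0.5, 0.4, -3.3]
opening: 0.694
grasp_force: 65.7
```

{"op": "move_arm", "data": {"moves": [[0,0,0,0,0,0,1],[0,0,0,0,0,0,1],[0,0,0,0,0,0,1],[0,0,0,0,0,0,1]]}}

```text
t: 12.85
eef_pos: [0.4564, -0.185, 0.1265]
tool_rot: [[-0.994, -0.112, 0.002], [-0.112, 0.994, -0.001], [-0.002, -0.001, -1.0]]
force: [-0.3, -0.7, -2.6]
opening: 0.692
grasp_force: 65.7
```

```bash
python3 plan.py 455.8,-186,75,96.4; python3 - <<'E'
from h import *
d=get_image("side");cv2.imwrite("pics/s4.png",cv2.resize(d["color"][200:350,190:340,::-1],None,fx=4,fy=4,interpolation=cv2.INTER_CUBIC))
E
```

```text
t 12.85 tcp [ 456.4 -185.   126.5] yaw 96.4 q6 -2.31 op 0.69
455.8,-186,75,96.4 [ 0.0028 -0.0028  0.1717] [-0.0007  0.0008  0.0001]
```

{"op": "move_arm", "data": {"moves": [[0.002,-0.003,0.06,0,0,0,1],[0.002,-0.003,0.12,0,0,0,1],[0.002,-0.003,0.16,0,0,0,1],[0.002,-0.003,0.192,0,0,0,1],[0.002,-0.003,0.192,0,0,0,1],[0.002,-0.003,0.192,0,0,0,1],[0.002,-0.003,0.192,0,0,0,1]]}}

```text
t: 13.48
eef_pos: [0.4551, -0.1856, 0.0687]
tool_rot: [[-0.994, -0.111, 0.001], [-0.111, 0.994, -0.001], [-0.001, -0.001, -1.0]]
force: [0.4, 0.5, -1.8]
opening: 0.692
grasp_force: 65.8
```

```bash
python3 plan.py 455.8,-186,56,96.4; python3 - <<'E'
from h import *
d=get_image("side");cv2.imwrite("pics/s4.png",cv2.resize(d["color"][220:350,200:330,::-1],None,fx=4.6,fy=4.6,interpolation=cv2.INTER_CUBIC))
E
```

```text
t 13.48 tcp [ 455.1 -185.6   68.7] yaw 96.4 q6 -2.31 op 0.69
455.8,-186,56,96.4 [-0.0022 -0.0017  0.0423] [-0.0003  0.0004 -0.0001]
```

View pics/s4.png

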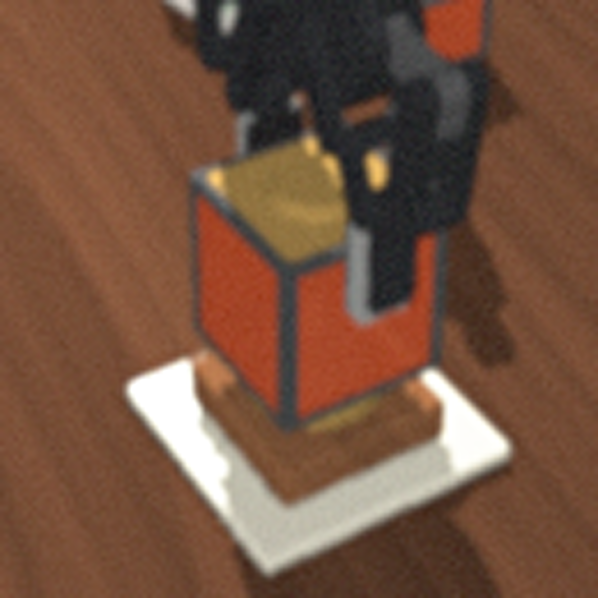

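The shade is lined up over the base: both span about u 194–440 in the crop, with near corners at u 290 and 288. I'm lowering it.

{"op": "move_arm", "data": {"moves": [[0,0,0.01,0,0,0,1],[0,0,0.02,0,0,0,1],[0,0,0.028,0,0,0,1],[0,0,0.035,0,0,0,1],[0,0,0.04,0,0,0,1],[0,0,0.04,0,0,0,1],[0,0,0.04,0,0,0,1]]}}

```text
t: 14.12
eef_pos: [0.4543, -0.1851, 0.056]
tool_rot: [[-0.994, -0.111, -0.0], [-0.111, 0.994, 0.0], [0.0, 0.0, -1.0]]
force: [-0.4, 0.3, -1.8]
opening: 0.691
grasp_force: 65.8
```

{"op": "move_arm", "data": {"moves": [[0,0,0.006,0,0,0,1],[0,0,0.006,0,0,0,1],[0,0,0.006,0,0,0,0],[0,0,0.006,0,0,0,0],[0,0,0.006,0,0,0,0],[0,0,0.006,0,0,0,0],[0,0,-0.15,0,0,0,0],[0,0,-0.3,0,0,0,0]]}}

```text
t: 14.78
eef_pos: [0.4519, -0.1835, 0.1355]
tool_rot: [[-0.994, -0.111, -0.007], [-0.111, 0.994, 0.005], [0.006, 0.006, -1.0]]
force: [2.1, -0.6, 0.7]
opening: 1.001
grasp_force: 0.0
```

```bash
python3 plan.py 520,0,150,97.5 602.7,19,150,97.5
```

```text
t 14.78 tcp [ 451.9 -183.5  135.5] yaw 96.4 q6 -2.31 op 1.0
520,0,150,97.5 [-0.2931  0.583  -0.0469] [ 0.0028 -0.003  -0.0094]
602.7,19,150,97.5 [-0.574   0.6154 -0.0485] [ 0.0028 -0.003  -0.0094]
```

```bash
python3 plan.py 602.7,19,110,7.5
```

```text
t 14.78 tcp [ 451.9 -183.5  135.5] yaw 96.4 q6 -2.31 op 1.0
602.7,19,110,7.5 [-0.5749  0.6146  0.0849] [-1.000e-04 -4.500e-03  7.406e-01]
```

{"op": "move_arm", "data": {"moves": [[-0.1,0.1,-0.05,0,0,0.37,0],[-0.25,0.27,-0.05,0,0,0.37,0],[-0.4,0.43,-0.05,0,0,0.37,0],[-0.574,0.615,-0.05,0,0,0.37,0],[-0.574,0.615,-0.05,0,0,0.741,0],[-0.574,0.615,-0.05,0,0,0.741,0],[-0.574,0.615,-0.05,0,0,0.741,0],[-0.574,0.615,-0.05,0,0,0.741,0]]}}

```text
t: 15.45
eef_pos: [0.6073, 0.0218, 0.1527]
tool_rot: [[-0.681, 0.732, 0.002], [0.732, 0.681, 0.001], [-0.0, 0.002, -1.0]]
force: [-0.8, 0.5, 0.0]
opening: 0.994
grasp_force: 0.0
```

```bash
python3 plan.py 602.7,19,75,7.5; python3 topfit.py t4 365 245 465 345 6
```

```text
t 15.45 tcp [607.3  21.8 152.7] yaw 43.0 q6 -0.91 op 0.99
602.7,19,75,7.5 [ 0.0037 -0.0183  0.2591] [ 1.200e-03 -2.000e-04  2.954e-01]
```

View pics/t4.png

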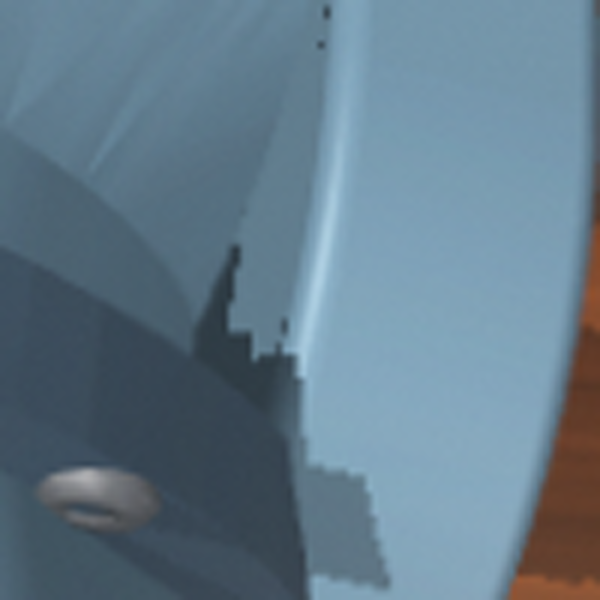

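The arm covers the tile in this view. I'll measure the shade numerically once the view is clear, and keep going to the small shade.

{"op": "move_arm", "data": {"moves": [[0,0,0,0,0,0.296,0],[0,0,0,0,0,0.296,0],[0,0,0,0,0,0.296,0],[0,0,0,0,0,0.296,0],[0,0,0,0,0,0.296,0],[0,0,0.15,0,0,0.296,0],[0,0,0.259,0,0,0.296,0],[0,0,0.259,0,0,0.296,0]]}}

```text
t: 16.17
eef_pos: [0.5989, 0.0175, 0.0675]
tool_rot: [[-0.133, 0.991, -0.013], [0.991, 0.133, 0.002], [0.004, -0.013, -1.0]]
force: [-1.8, 0.3, -1.2]
opening: 1.003
grasp_force: 0.0
```

```bash
python3 plan.py 602.7,19,12,7.5
```

```text
t 16.17 tcp [598.9  17.5  67.5] yaw 7.6 q6 -0.3 op 1.0
602.7,19,12,7.5 [0.0025 0.0154 0.1848] [-0.006  -0.0018  0.0012]
```

{"op": "move_arm", "data": {"moves": [[0,0,0,0,0,0,0],[0,0,0,0,0,0,0],[0,0,0,0,0,0,0],[0,0,0,0,0,0,0]]}}

```text
t: 16.5
eef_pos: [0.6068, 0.0169, 0.0777]
tool_rot: [[-0.132, 0.991, 0.004], [0.991, 0.132, -0.001], [-0.001, 0.004, -1.0]]
force: [0.1, 0.4, -0.1]
opening: 1.002
grasp_force: 0.0
```

```bash
python3 plan.py 602.7,19,12,7.5
```

```text
t 16.5 tcp [606.8  16.9  77.7] yaw 7.6 q6 -0.3 op 1.0
602.7,19,12,7.5 [ 0.0089 -0.0136  0.2188] [0.002  0.0007 0.0006]
```

{"op": "move_arm", "data": {"moves": [[0.008,-0.012,0.07,0,0,0,0],[0.008,-0.012,0.14,0,0,0,0],[0.008,-0.012,0.218,0,0,0,0],[0.008,-0.012,0.218,0,0,0,0],[0.008,-0.012,0.218,0,0,0,1],[0.008,-0.012,0.218,0,0,0,1],[0.008,-0.012,0.218,0,0,0,1],[0.008,-0.012,0.218,0,0,0,1]]}}

```text
t: 17.17
eef_pos: [0.6031, 0.0189, 0.0121]
tool_rot: [[-0.131, 0.991, 0.004], [0.991, 0.131, -0.001], [-0.001, 0.004, -1.0]]
force: [0.5, 0.1, -0.2]
opening: 0.531
grasp_force: 61.2
```

{"op": "move_arm", "data": {"moves": [[0,0,0,0,0,0,1],[0,0,0,0,0,0,1],[0,0,0,0,0,0,1],[0,0,0,0,0,0,1]]}}

```text
t: 17.5
eef_pos: [0.6031, 0.019, 0.012]
tool_rot: [[-0.131, 0.991, 0.004], [0.991, 0.131, -0.001], [-0.001, 0.004, -1.0]]
force: [-0.4, 1.0, 6.5]
opening: 0.527
grasp_force: 62.2
```

```bash
python3 plan.py 602.7,19,12,7.5; python3 - <<'E'
from h import *
d=get_image("top");im=d["color"][255:345,375:465].astype(int)
# brass plate: yellowish
m=((im[...,0]>150)&(im[...,1]>110)&(im[...,2]<110)&(im[...,0]-im[...,1]<90)).astype(np.uint8)
print(m.sum())
c=max(cv2.findContours(m,cv2.RETR_EXTERNAL,cv2.CHAIN_APPROX_NONE)[0],key=cv2.contourArea)
(r,sz,a)=cv2.minAreaRect(c);print(r,sz,a)
px=cv2.boxPoints((r,sz,a))+[375,255];print(px.round(1).tolist(), ray(px,.086,d).mean(0).round(4))
P=ray(px,.086,d);print(np.linalg.norm(P-np.roll(P,1,0),axis=1).round(4),np.degrees(np.arctan2(*(P[1]-P[0])[1::-1])))
E
```

```text
t 17.5 tcp [603.1  19.   12. ] yaw 7.6 q6 -0.3 op 0.53
602.7,19,12,7.5 [ 0.0003 -0.0012 -0.    ] [0.0019 0.0006 0.0004]
1344
(55.931915283203125, 52.91050720214844) (35.867515563964844, 34.18330001831055) 86.42366790771484
[[412.8, 291.1], [446.9, 288.9], [449.1, 324.7], [415.0, 326.9]] [ 0.4527 -0.1864  0.086 ]
[0.0546 0.0552 0.055  0.0544] -81.97164816321927
```

Small shade gripped. The large shade measures at (452.7, −186.4), seated.

{"op": "move_arm", "data": {"moves": [[0,0,-0.1,0,0,0,1],[0,0,-0.2,0,0,0,1],[0,0,-0.3,0,0,0,1],[0,0,-0.4,0,0,0,1],[0,0,-0.42,0,0,0,1],[0,0,-0.42,0,0,0,1],[0,0,-0.42,0,0,0,1]]}}

```text
t: 18.13
eef_pos: [0.601, 0.0192, 0.1357]
tool_rot: [[-0.131, 0.991, 0.001], [0.991, 0.131, -0.0], [-0.0, 0.001, -1.0]]
force: [-0.4, 0.2, -1.2]
opening: 0.529
grasp_force: 61.9
```

```bash
python3 plan.py 452.7,-186.4,132,7
```

```text
t 18.13 tcp [601.   19.2 135.7] yaw 7.5 q6 -0.3 op 0.53
452.7,-186.4,132,7 [-0.6146 -0.5801  0.012 ] [0.0003 0.0001 0.0045]
```

{"op": "move_arm", "data": {"moves": [[-0.615,-0.58,0,0,0,0.004,1],[-0.615,-0.58,0,0,0,0.004,1],[-0.615,-0.58,0,0,0,0.004,1],[-0.615,-0.58,0,0,0,0.004,1],[-0.615,-0.58,0,0,0,0.004,1],[-0.615,-0.58,0,0,0,0.004,1],[-0.615,-0.58,0,0,0,0.004,1],[-0.615,-0.58,0,0,0,0.004,1]]}}

```text
t: 18.8
eef_pos: [0.4504, -0.1877, 0.1337]
tool_rot: [[-0.118, 0.993, -0.003], [0.993, 0.118, 0.002], [0.002, -0.003, -1.0]]
force: [1.2, 0.4, -1.1]
opening: 0.526
grasp_force: 62.0
```

{"op": "move_arm", "data": {"moves": [[-0.615,-0.58,0,0,0,0,1],[0,0,0,0,0,0,1],[0,0,0,0,0,0,1],[0,0,0,0,0,0,1],[0,0,0,0,0,0,1]]}}

```text
t: 19.22
eef_pos: [0.4526, -0.1852, 0.1344]
tool_rot: [[-0.125, 0.992, -0.002], [0.992, 0.125, 0.001], [0.002, -0.002, -1.0]]
force: [0.1, -0.0, -1.0]
opening: 0.524
grasp_force: 62.3
```

```bash
python3 plan.py 452.7,-186.4,106,7
```

```text
t 19.22 tcp [ 452.6 -185.2  134.4] yaw 7.2 q6 -0.76 op 0.52
452.7,-186.4,106,7 [-0.0041  0.0001  0.0947] [-0.0008 -0.0007  0.0014]
```

{"op": "move_arm", "data": {"moves": [[-0.003,0,0.05,0,0,0,1],[-0.003,0,0.09,0,0,0,1],[-0.003,0,0.105,0,0,0,1],[-0.003,0,0.115,0,0,0,1],[-0.003,0,0.119,0,0,0,1],[-0.003,0,0.119,0,0,0,1],[-0.003,0,0.119,0,0,0,1]]}}

```text
t: 19.8
eef_pos: [0.4534, -0.1873, 0.1003]
tool_rot: [[-0.124, 0.992, 0.001], [0.992, 0.124, -0.001], [-0.001, 0.001, -1.0]]
force: [-0.3, 0.3, -0.5]
opening: 0.523
grasp_force: 62.3
```

```bash
python3 plan.py 452.7,-186.4,98,7
```

```text
t 19.8 tcp [ 453.4 -187.3  100.3] yaw 7.1 q6 -0.76 op 0.52
452.7,-186.4,98,7 [ 0.0032 -0.002   0.0077] [0.0003 0.0003 0.0009]
```

{"op": "move_arm", "data": {"moves": [[0.002,-0.001,0.004,0,0,0,1],[0.002,-0.001,0.008,0,0,0,1],[0.002,-0.001,0.009,0,0,0,1],[0.002,-0.001,0.009,0,0,0,0],[0.002,-0.001,0.009,0,0,0,0],[0.002,-0.001,0.009,0,0,0,0],[0.002,-0.001,0.009,0,0,0,0],[0.002,-0.001,-0.1,0,0,0,0]]}}

```text
t: 20.47
eef_pos: [0.4487, -0.1843, 0.1246]
tool_rot: [[-0.123, 0.992, -0.009], [0.992, 0.123, 0.007], [0.008, -0.008, -1.0]]
force: [-0.6, 0.5, -0.7]
opening: 1.003
grasp_force: 0.0
```

```bash
python3 plan.py 452.7,-186.4,180,7
```

```text
t 20.47 tcp [ 448.7 -184.3  124.6] yaw 7.0 q6 -0.76 op 1.0
452.7,-186.4,180,7 [-0.0072  0.0108 -0.1849] [-0.004  -0.0038  0.0003]
```

{"op": "move_arm", "data": {"moves": [[0,0,-0.1,0,0,0,0],[0,0,-0.18,0,0,0,0],[0,0,-0.18,0,0,0,0],[0,0,-0.18,0,0,0,0]]}}

```text
t: 20.8
eef_pos: [0.4535, -0.1875, 0.1854]
tool_rot: [[-0.123, 0.992, 0.003], [0.992, 0.123, -0.002], [-0.003, 0.003, -1.0]]
force: [-0.2, -0.4, 0.2]
opening: 0.999
grasp_force: 0.0
```

```bash
python3 plan.py 520,20,180,40 615,227,180,60; python3 - <<'E'
from h import *
d=get_image("top");L=lambda a:[(165+u/4-.4,165+v/4-.4) for u,v in a]
print("knob",ray(L([(99,105)]),.044,d).round(4),"teal knobs",ray([(184,127),(131,154)],.044,d).round(3).tolist())
E
```

```text
t 20.8 tcp [ 453.5 -187.5  185.4] yaw 7.1 q6 -0.76 op 1.0
520,20,180,40 [0.6593 0.305  0.017 ] [ 0.0009  0.0016 -0.2745]
615,227,180,60 [1.3052 0.7041 0.0164] [ 0.0006  0.0017 -0.4412]
knob [[0.6151 0.2272 0.044 ]] teal knobs [[0.735, 0.256, 0.044], [0.674, 0.345, 0.044]]
```

{"op": "move_arm", "data": {"moves": [[0.659,0.305,0,0,0,-0.275,0],[0.659,0.305,0,0,0,-0.275,0],[0.659,0.305,0,0,0,-0.275,0],[0.659,0.305,0,0,0,-0.275,0],[0.659,0.305,0,0,0,-0.275,0],[0.98,0.5,0,0,0,-0.36,0],[0.98,0.5,0,0,0,-0.36,0],[0.98,0.5,0,0,0,-0.36,0]]}}

```text
t: 21.52
eef_pos: [0.5645, 0.1258, 0.1817]
tool_rot: [[-0.771, 0.636, -0.003], [0.636, 0.771, 0.0], [0.002, -0.002, -1.0]]
force: [0.3, -0.8, 0.5]
opening: 1.002
grasp_force: 0.0
```

```bash
python3 plan.py 615.2,227.3,100,60
```

```text
t 21.52 tcp [564.5 125.8 181.7] yaw 50.5 q6 -0.87 op 1.0
615.2,227.3,100,60 [0.0844 0.3691 0.2718] [-0.0009 -0.0012 -0.0794]
```

{"op": "move_arm", "data": {"moves": [[0.084,0.369,0.272,0,0,-0.079,0],[0.084,0.369,0.272,0,0,-0.079,0],[0.084,0.369,0.272,0,0,-0.079,0],[0.084,0.369,0.272,0,0,-0.079,0],[0.084,0.369,0.272,0,0,-0.079,0],[0.084,0.369,0.272,0,0,-0.079,0],[0.084,0.369,0.272,0,0,-0.079,0],[0.084,0.369,0.272,0,0,-0.079,0]]}}

```text
t: 22.18
eef_pos: [0.6169, 0.2235, 0.1031]
tool_rot: [[-0.863, 0.505, 0.001], [0.505, 0.863, -0.0], [-0.001, 0.0, -1.0]]
force: [1.2, -0.2, -1.0]
opening: 0.999
grasp_force: 0.0
```

```bash
python3 plan.py 615.2,227.3,28,60; python3 topfit.py t5 370 240 470 340 6
```

```text
t 22.18 tcp [616.9 223.5 103.1] yaw 59.7 q6 -0.87 op 1.0
615.2,227.3,28,60 [0.0116 0.008  0.2503] [ 0.0002  0.0004 -0.0027]
```

View pics/t5.png

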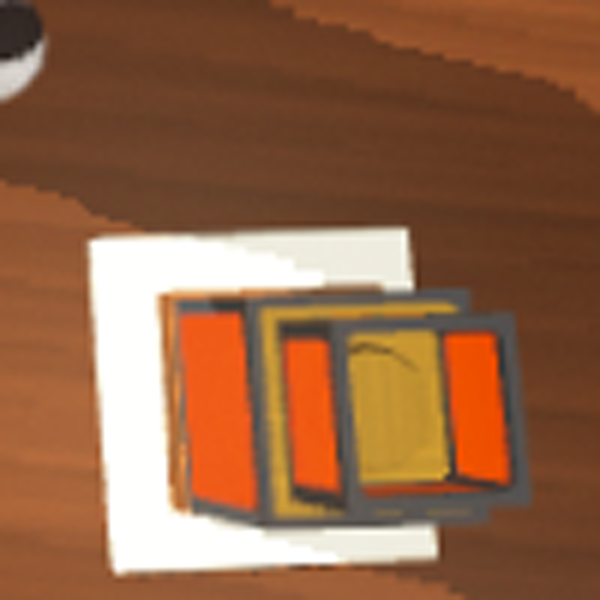

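The small shade is standing square on the large one, with its top rim corners near crop (330,325), (515,313), (532,503), (347,520). I'll measure it and settle over the cap.

```bash
python3 - <<'E'
from h import *
d=get_image("top")
f=lambda a:[(370+u/6-.4,240+v/6-.4) for u,v in a]
for n,c,w,z in(("upper",[(330,325),(515,313),(532,503),(347,520)],.046,.126),("lower",[(247,302),(470,290),(491,520),(266,526)],.060,.086)):
    p,e,_=sq(f(c),w,z,d);print(n,(p[:2]*1000).round(1),np.degrees(p[2]).round(1),e.round(1))
E
```

```text
upper [ 452.8 -186.9] -82.4 0.8
lower [ 452.9 -186.5] -83.3 1.5
```

{"op": "move_arm", "data": {"moves": [[0.008,0.004,0.1,0,0,-0.002,0.3],[0.008,0.004,0.2,0,0,-0.002,0.3],[0.008,0.004,0.2,0,0,-0.002,0.3],[0.008,0.004,0.2,0,0,-0.002,0.3],[0.008,0.004,0.2,0,0,-0.002,0.3]]}}

```text
t: 22.7
eef_pos: [0.6162, 0.2266, 0.0441]
tool_rot: [[-0.866, 0.501, 0.002], [0.501, 0.866, 0.0], [-0.002, 0.001, -1.0]]
force: [0.3, 0.3, 0.5]
opening: 0.695
grasp_force: 0.0
```

```bash
python3 plan.py 615.2,227.3,28,60
```

```text
t 22.7 tcp [616.2 226.6  44.1] yaw 59.9 q6 -0.87 op 0.7
615.2,227.3,28,60 [0.0042 0.0002 0.0536] [ 0.0006  0.0007 -0.0004]
```

{"op": "move_arm", "data": {"moves": [[0.003,0,0.03,0,0,0,0.4],[0.003,0,0.053,0,0,0,0.4],[0.003,0,0.053,0,0,0,0.4],[0.003,0,0.053,0,0,0,1],[0.003,0,0.053,0,0,0,1],[0.003,0,0.053,0,0,0,1],[0.003,0,0.053,0,0,0,1],[0.003,0,0.053,0,0,0,1]]}}

```text
t: 23.37
eef_pos: [0.6147, 0.2274, 0.0267]
tool_rot: [[-0.866, 0.5, 0.001], [0.5, 0.866, 0.0], [-0.001, 0.001, -1.0]]
force: [0.6, 0.3, 1.3]
opening: 0.135
grasp_force: 58.4
```

{"op": "move_arm", "data": {"moves": [[0,0,0,0,0,0,1],[0,0,0,0,0,0,1],[0,0,0,0,0,0,1],[0,0,-0.1,0,0,0,1],[0,0,-0.2,0,0,0,1],[0,0,-0.2,0,0,0,1]]}}

```text
t: 23.87
eef_pos: [0.6181, 0.2281, 0.0924]
tool_rot: [[-0.866, 0.5, 0.009], [0.5, 0.866, 0.002], [-0.007, 0.006, -1.0]]
force: [2.0, -0.4, 1.8]
opening: 0.135
grasp_force: 58.7
```

```bash
python3 plan.py 500,0,200,70; python3 - <<'E'
from h import *
d=get_image("side");cv2.imwrite("pics/s5.png",cv2.resize(d["color"][100:240,190:330,::-1],None,fx=4.2,fy=4.2,interpolation=cv2.INTER_CUBIC))
E
```

```text
t 23.87 tcp [618.1 228.1  92.4] yaw 60.0 q6 -0.87 op 0.14
500,0,200,70 [-0.0418 -0.8531 -0.3633] [ 0.0025  0.0036 -0.0834]
```

{"op": "move_arm", "data": {"moves": [[0,0,-0.12,0,0,0,1],[0,-0.05,-0.25,0,0,0,1],[-0.02,-0.2,-0.36,0,0,-0.04,1],[-0.042,-0.34,-0.36,0,0,-0.083,1],[-0.042,-0.48,-0.36,0,0,-0.083,1],[-0.042,-0.62,-0.36,0,0,-0.083,1],[-0.042,-0.74,-0.36,0,0,-0.083,1],[-0.042,-0.853,-0.36,0,0,-0.083,1]]}}

```text
t: 24.58
eef_pos: [0.4954, -0.0015, 0.1931]
tool_rot: [[-0.94, 0.343, -0.002], [0.343, 0.94, 0.0], [0.002, -0.0, -1.0]]
force: [-0.2, -1.2, -1.3]
opening: 0.138
grasp_force: 58.8
```

```bash
python3 plan.py 452.4,-186.8,200,78.4
```

```text
t 24.58 tcp [495.4  -1.5 193.1] yaw 70.0 q6 -1.46 op 0.14
452.4,-186.8,200,78.4 [-0.0767 -0.6295 -0.0228] [-0.0001 -0.0008 -0.0703]
```

{"op": "move_arm", "data": {"moves": [[-0.02,-0.13,0,0,0,-0.02,1],[-0.035,-0.26,0,0,0,-0.04,1],[-0.05,-0.39,0,0,0,-0.06,1],[-0.065,-0.52,0,0,0,-0.07,1],[-0.077,-0.629,0,0,0,-0.07,1],[-0.077,-0.629,0,0,0,-0.07,1],[-0.077,-0.629,0,0,0,-0.07,1],[-0.077,-0.629,0,0,0,-0.07,1]]}}

```text
t: 25.25
eef_pos: [0.4538, -0.1849, 0.1933]
tool_rot: [[-0.979, 0.203, -0.001], [0.203, 0.979, 0.002], [0.002, 0.001, -1.0]]
force: [0.3, 0.8, -1.0]
opening: 0.131
grasp_force: 58.9
```

{"op": "move_arm", "data": {"moves": [[0,0,0,0,0,0,1],[0,0,0,0,0,0,1],[0,0,0,0,0,0,1],[0,0,0,0,0,0,1]]}}

```text
t: 25.58
eef_pos: [0.4547, -0.1846, 0.1943]
tool_rot: [[-0.98, 0.2, -0.0], [0.2, 0.98, 0.0], [0.0, 0.0, -1.0]]
force: [0.2, 0.8, -1.1]
opening: 0.135
grasp_force: 58.9
```

```bash
python3 plan.py 452.4,-186.8,162,78.4
```

```text
t 25.58 tcp [ 454.7 -184.6  194.3] yaw 78.4 q6 -2.0 op 0.14
452.4,-186.8,162,78.4 [ 0.0059 -0.0087  0.1076] [ 0.     -0.      0.0003]
```

{"op": "move_arm", "data": {"moves": [[0.006,-0.008,0.04,0,0,0,1],[0.006,-0.008,0.08,0,0,0,1],[0.006,-0.008,0.108,0,0,0,1],[0.006,-0.008,0.108,0,0,0,1],[0.006,-0.008,0.108,0,0,0,1],[0.006,-0.008,0.108,0,0,0,1],[0.006,-0.008,0.108,0,0,0,1]]}}

```text
t: 26.17
eef_pos: [0.4527, -0.1877, 0.1627]
tool_rot: [[-0.979, 0.202, 0.001], [0.202, 0.979, -0.001], [-0.001, -0.001, -1.0]]
force: [-0.2, 0.2, -0.2]
opening: 0.137
grasp_force: 58.9
```

```bash
python3 plan.py 452.4,-186.8,148,78.4;  python3 - <<'E'
from h import *
d=get_image("side");cv2.imwrite("pics/s6.png",cv2.resize(d["color"][160:350,190:350,::-1],None,fx=3.1,fy=3.1,interpolation=cv2.INTER_CUBIC))
E
```

```text
t 26.17 tcp [ 452.7 -187.7  162.7] yaw 78.4 q6 -2.0 op 0.14
452.4,-186.8,148,78.4 [0.0015 0.0029 0.0489] [-0.0003  0.0005 -0.0004]
```

View pics/s6.png

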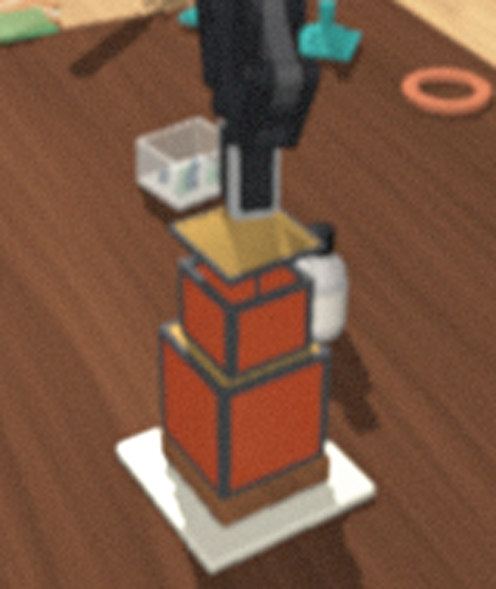

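The stack is straight. The cap plate sits centred and square just above the small shade: its near corner is at (235,278), with the shade's corner below it at (237,300). I'm lowering it.

{"op": "move_arm", "data": {"moves": [[0.001,0.002,0.015,0,0,0,1],[0.001,0.002,0.028,0,0,0,1],[0.001,0.002,0.038,0,0,0,1],[0.001,0.002,0.046,0,0,0,1],[0.001,0.002,0.05,0,0,0,1],[0.001,0.002,0.05,0,0,0,1],[0.001,0.002,0.05,0,0,0,1]]}}

```text
t: 26.8
eef_pos: [0.452, -0.1869, 0.1469]
tool_rot: [[-0.979, 0.202, -0.0], [0.202, 0.979, 0.0], [0.0, 0.0, -1.0]]
force: [-0.0, -0.4, -0.4]
opening: 0.137
grasp_force: 58.8
```

{"op": "move_arm", "data": {"moves": [[0,0,0.003,0,0,0,1],[0,0,0.003,0,0,0,1],[0,0,0.003,0,0,0,0.5],[0,0,0.003,0,0,0,0.4],[0,0,0.003,0,0,0,0.4],[0,0,0.003,0,0,0,0.4],[0,0,-0.1,0,0,0,0.4],[0,0,-0.25,0,0,0,0.4]]}}

```text
t: 27.47
eef_pos: [0.4494, -0.185, 0.2154]
tool_rot: [[-0.979, 0.202, -0.007], [0.202, 0.979, 0.006], [0.008, 0.004, -1.0]]
force: [0.9, -0.3, 0.7]
opening: 0.601
grasp_force: 0.0
```

{"op": "move_arm", "data": {"moves": [[0,0,-0.1,0,0,0,0],[0,0.1,-0.1,0,0,0,0],[0,0.23,-0.1,0,0,0,0],[0,0.36,-0.1,0,0,0,0],[0,0.49,-0.1,0,0,0,0],[0,0.62,-0.1,0,0,0,0],[0,0.75,-0.1,0,0,0,0],[0,0.88,-0.1,0,0,0,0]]}}

```text
t: 28.13
eef_pos: [0.5053, 0.0737, 0.2486]
tool_rot: [[-0.979, 0.202, 0.0], [0.202, 0.979, -0.0], [-0.0, 0.0, -1.0]]
force: [1.2, 0.2, 0.1]
opening: 0.998
grasp_force: 0.0
```

{"op": "move_arm", "data": {"moves": [[0,0,0,0,0,0,0],[0,0,0,0,0,0,0],[0,0,0,0,0,0,0],[0,0,0,0,0,0,0],[0,0,0,0,0,0,0],[0,0,0,0,0,0,0]]}}

```text
t: 28.63
eef_pos: [0.5054, 0.0704, 0.2486]
tool_rot: [[-0.979, 0.204, 0.0], [0.204, 0.979, -0.0], [-0.0, -0.0, -1.0]]
force: [-0.0, 0.2, 0.2]
opening: 1.001
grasp_force: 0.0
```

```bash
python3 - <<'E'
from h import *
d=get_image("top");cv2.imwrite("pics/end.png",d["color"][:,:,::-1])
im=d["color"][230:345,375:475].astype(int)
m=((im[...,0]>120)&(im[...,1]>90)&(im[...,2]<110)&(im[...,0]-im[...,1]<90)).astype(np.uint8)
c=max(cv2.findContours(m,cv2.RETR_EXTERNAL,cv2.CHAIN_APPROX_NONE)[0],key=cv2.contourArea)
b=cv2.minAreaRect(c);px=cv2.boxPoints(b)+[375,230];P=ray(px,.130,d)
print(P.mean(0).round(4),np.linalg.norm(P-np.roll(P,1,0),axis=1).round(4),np.degrees(np.arctan2(*(P[1]-P[0])[1::-1])).round(1))
E
```

```text
[ 0.4549 -0.1972  0.13  ] [0.0513 0.0317 0.0515 0.0312] -85.5
```

```bash
python3 - <<'E'
from h import *
d=get_image("top");s=get_image("side")
def chk(d,n):
    im=cv2.cvtColor(d["color"],cv2.COLOR_RGB2HSV)
    m=((im[...,0]>=17)&(im[...,0]<=32)&(im[...,1]>120)&(im[...,2]>50)).astype(np.uint8)
    # expected cap plate outline, seated
    a=np.radians(7.5);l=np.array([[-1,1],[1,1],[1,-1],[-1,-1]])*.026
    C=l@np.array([[np.cos(a),np.sin(a)],[-np.sin(a),np.cos(a)]])+[.4528,-.1866]
    for z in(.130,.137):
        q=proj(np.c_[C,np.full(4,z)],d);k=np.zeros(m.shape,np.uint8);cv2.fillConvexPoly(k,np.round(q).astype(int),1)
        print(n,z,q.round(0).tolist(),"filled",(m*k).sum()/k.sum())
    x,y,w,h=cv2.boundingRect(np.round(q).astype(int))
    mm=m[y-8:y+h+8,x-8:x+w+8];c=max(cv2.findContours(mm,cv2.RETR_EXTERNAL,cv2.CHAIN_APPROX_NONE)[0],key=cv2.contourArea)
    b=cv2.minAreaRect(c);print("brass box",(cv2.boxPoints(b)+[x-8,y-8]).round(0).tolist())
chk(d,"top");chk(s,"side")
E
```

```text
top 0.13 [[427.0, 328.0], [423.0, 292.0], [458.0, 290.0], [462.0, 326.0]] filled 0.4059701492537313
top 0.137 [[429.0, 329.0], [425.0, 292.0], [460.0, 290.0], [464.0, 326.0]] filled 0.4
brass box [[439.0, 292.0], [460.0, 292.0], [460.0, 326.0], [439.0, 326.0]]
side 0.13 [[243.0, 241.0], [273.0, 231.0], [294.0, 247.0], [263.0, 259.0]] filled 0.7094339622641509
side 0.137 [[243.0, 237.0], [273.0, 227.0], [294.0, 243.0], [263.0, 255.0]] filled 0.5874213836477987
brass box [[247.0, 241.0], [282.0, 229.0], [289.0, 248.0], [254.0, 261.0]]
```

```bash
python3 -c "
from rig import workorder;print(workorder.job_done())"
```

```text
the job is handed in; nothing more can be done
None
```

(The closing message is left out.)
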